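Zero the pottery scale under the yellow cup with the stylus

ROBOT

A 7-joint arm with a two-finger parallel gripper is mounted at the origin on the work surface. World frame = base frame: x ahead of the robot, y to its left, z up, the work surface at z = 0. Lengths are in m, angles in rad, forces in N, time in s.
With the tool pointing down it reaches from about 0.425 to 0.8 m from the base axis. Payload 8.3 kg.
Tool frame: the origin (TCP) lies at the very end of the fingers, on their centre line; the grasp point (between the pads) lies 19 mm behind it; z points along the fingers, y is the line along which they close (so a half turn about z gives the same grasp; the last joint's range is limited). The gripper opens to 85 mm and grips with 20 to 120 N. Pads are 22 mm wide; open, the fingers measure 114 mm over their backs; the gripper's body (76 mm by 85 mm) begins 54 mm behind the grasp point. The pads swing forward as they close: fully open they stand 13 mm farther back than shut.
Start: joints at [-1.283, 0.383, 0.016, 1.37, -0.006, 1.388, -0.046], TCP at [0.215, 0.587, 0.231] pointing down, gripper open.
Joint ranges: [-2.95, 2.95], [-0.25, 2.06], [-1.52, 1.56], [0.18, 2.33], [-1.44, 4.58], [0.02, 2.06], [-3.01, 3.01]. Speed limits (rad/s): [2.39, 2.39, 3.01, 3.01, 3.14, 3.14, 3.14].

INTERFACE

Orientations are given as a unit quaternion [x, y, z, w].
In Python, from cell import env, capture, sign_off gives the robot as it stands. The module is installed in compiled form; this text tells all that it offers.
- The arm moves only by the tool step_arm, never from a script. Its arguments are lists of equal length, an entry for each row: "translation": the shift along the tool's x, y, z each as a share of 5 cm, from -1 to 1, a list of three; "spin": the turn about the tool's z as a share of 90 degrees, from -1 to 1; "gripper": the opening in per cent of the stroke, from 0 (shut) to 100 (fully open). A call has 1 to 10 rows; each row shifts and turns the commanded pose from where the row before left it, along the tool's axes as they then stand; what a row does not reach is not made up. A row lasts 1/8 s, in which the tool goes at most 62.5 mm and 10.7 degrees, less where a joint would pass 70% of its speed; a pose out of reach is approached as far as the arm can. A call with a number of a shift or a turn outside -1 to 1 is refused whole. A call with a gripper value outside its range is refused whole. The fingers move at their own pace and stop on an object; "newtons" is the grip in N (left out, the last holds). Time passes only in rows, so rows that do not move let the fingers close. It gives the time, the measured TCP pose, the force, the opening and the grip force at its end, in the units of the state.
- env.get_state(): the state, without advancing time (a new reading comes with each control period).
- capture(name): name is "scene" or "top" or "wrist"; returns a dict with "image" (400x640x3 uint8, red, green, blue), "intrinsics" (3x3 intrinsics, pixels), "R" (3x3) and "t" (3): a world point X has camera coordinates R X + t; the wrist camera has in their place "hand_eye" (4x4, takes a point from camera to tool coordinates, whose origin is the TCP and whose axes are the flange's). Camera axes: x right, y down, z forward; pixel columns grow to the right and rows downward; lengths in m; the calibration is good to about 2 mm. The wrist camera is an equidistant fisheye: a pixel r from the principal point sees the ray r / f radians off the axis. A picture is of the moment at which its call begins: read the wrist's pose just before it. There is no depth.
- sign_off(): hands the job in; it is judged then, once.
The state is a dict: "t": time; "q": joint angles; "joint_velocities": joint speeds; "effort": joint torques, N m; "eef_pos": TCP position; "ee_rot": TCP orientation; "wrist_force": force on the tool from outside, world axes, zero at the start; "moment": the same for the moment, N m; "finger_gap": opening from 0.0 (shut) to 1.0 (fully open); "finger_force": force on a finger pad.
Only numpy, scipy, OpenCV 4.12 (cv2) and the standard library are available. Lean on these libraries where they do the work, as an engineer would, in place of code of your own. Each camera call takes 0.05 s, during which the arm holds its last target. There are 200 camera calls.

TASK

Take the blue-handled stylus out of its wooden stand and use its tip to press the recessed red key of the scale that carries the yellow cup, all the way down and for about a second, so that the cup is zeroed out. Then put the stylus back upright in its stand, its collar resting on the wood. Leave the yellow cup where it is and do not touch the other scale, the one with the terracotta pot.

Things in the scene. Friction and masses are not known exactly. Their poses are not given: they have to be found in the camera images.
- stylus: Upright pressing tool, 136 mm long, 70 g. Origin at the tip's bottom end, z up along the tool. Above the tip: steel shank 8 mm thick (0 to 60 mm), round brass collar 40 mm wide (60 to 66), blue square handle 22 x 22 mm (66 to 136), flat faces square to x and y; grip it about 100 mm above the tip. Starts hanging by its collar in the stand, tip 15 mm above the table.
- stand: Fixed wooden block 80 x 80 mm, 75 mm high. In the middle of its top one upright round hole, 24 mm wide, 65 mm deep. Origin at the centre of its underside on the table, z up. The stylus's shank drops loosely down the hole and its collar rests on the block's top, the tip then 15 mm above the table.
- zero_key (a joint): Travel in m of the red spring key on the scale with the yellow cup: 0 free, 0.008 fully down. It moves straight down, 1 N to start and 4 N at the bottom, and springs back. The key is a 24 mm round cap in a 26 mm round recess in the scale's white front panel, its free top 5.5 mm below the panel.
- zero_key_top (a point): Centre of that key's top, moving with it; free, 30.5 mm above the table. z up, x from the scale's front to its back, y to its left. Fixed grey scale 200 mm deep (x), 130 mm wide; white panel 36 mm high at the front, towards the robot, dark display on its left, key 37.5 mm from the front edge and 30 mm right of the centre line; steel pan behind, 40 mm high.
- cup: Yellow mug, 72 mm across, 66 mm high, standing loose on the steel pan of the scale to be zeroed, about 110 mm from the key. Origin at the centre of its underside.
- other_scale: A second scale of the same build, with its own red key, carrying a terracotta pot: to be left alone. Fixed. Origin at the centre of its underside on the table, x from its front to its back, y to its left; 200 x 130 mm; the pot's rim is 102 mm above the table.

How it is judged:
By the outcome, as a careful person would: the job done as asked, in the order asked, and still so for the second after the job is handed in, with the robot touching nothing.
It also fails if it takes over 61 s, if anything falls off the work surface, if the arm or the gripper's body presses on something with over 40 N, if the wrist force passes 120 N, or if a joint passes its speed limit or range.

## Working session

There is one attempt and no reset: what is moved stays moved. The work goes in short steps, Python scripts to look and compute and a tool call to move; the robot and the scene stay as the last step left them, time stands still between calls to the robot, and variables do not carry over. Pictures are saved under pics/ and viewed, at most 10 in all, crops included, and the job is handed in when it is done.

Besides the shell and the picture viewer there is one more tool, called after "Request:" as name(argument=value, ...), one argument or row to a line, values as JSON. step_arm: Moves the arm, as the interface text tells. Its arguments: {"type":"object","properties":{"translation":{"type":"array","items":{"type":"array","items":{"type":"number"}}},"spin":{"type":"array","items":{"type":"number"}},"gripper":{"type":"array","items":{"type":"number"}},"newtons":{"type":"number"}},"required":["translation","spin","gripper"]}

```bash
mkdir -p pics
python3 - <<'E'
from cell import env,capture
import cv2,numpy as np,pickle
s=env.get_state();print(s)
for n in("scene","top"):
    c=capture(n);pickle.dump(c,open(n+".pkl","wb"));cv2.imwrite(f"pics/{n}.png",c["image"][:,:,::-1]);print(n,c["intrinsics"],c["R"],c["t"])
c=capture("wrist");print(c["hand_eye"],c["intrinsics"])
E
```

```text
{'t': 0.0, 'q': array([-1.28290352,  0.38423983,  0.01639543,  1.37113282, -0.00631125,
        1.38820634, -0.04649966]), 'joint_velocities': array([ 0.00052632,  0.00115481,  0.00032166, -0.00035577,  0.00083796,
        0.00085735,  0.00023547]), 'effort': array([-7.84324639e-04, -6.27599430e+01,  8.43816027e-01, -3.71823764e+01,
        1.64946582e-02,  1.42210023e-02, -1.72157405e-05]), 'eef_pos': array([0.21458043, 0.58648221, 0.23028765]), 'ee_rot': array([ 1.74477581e-01,  9.84660670e-01, -9.56272778e-04, -1.53390192e-04]), 'wrist_force': array([0.06683182, 0.67298772, 0.81237393]), 'moment': array([-0.01592167, -0.03054341, -0.02841813]), 'finger_force': 0.0, 'finger_gap': 0.9972636387174626}
scene [[406.64271019   0.         324.4709506 ]
 [  0.         406.64271019 198.27105176]
 [  0.           0.           1.        ]] [[ 8.58014571e-01  5.13625228e-01  3.47097938e-04]
 [ 4.32650314e-01 -7.22380872e-01 -5.39425232e-01]
 [-2.76811671e-01  4.62984881e-01 -8.42033431e-01]] [-0.47572439 -0.22133473  1.20210658]
top [[366.14724033   0.         316.8136085 ]
 [  0.         366.14724033 198.25732992]
 [  0.           0.           1.        ]] [[ 0.02824774 -0.99922586 -0.02738134]
 [-0.99361131 -0.02507375 -0.11003578]
 [ 0.10926404  0.03031467 -0.9935504 ]] [-0.01070551  0.561594    0.73936653]
[[-8.15345534e-04 -9.47376707e-01 -3.20119838e-01  8.28369024e-02]
 [ 9.99999660e-01 -8.11739684e-04 -1.44702021e-04 -1.03804241e-03]
 [-1.22766652e-04 -3.20119847e-01  9.47377047e-01 -1.42094966e-01]
 [ 0.00000000e+00  0.00000000e+00  0.00000000e+00  1.00000000e+00]] [[309.70691629   0.         322.71379845]
 [  0.         309.70691629 201.46009022]
 [  0.           0.           1.        ]]
```

View pics/top.png

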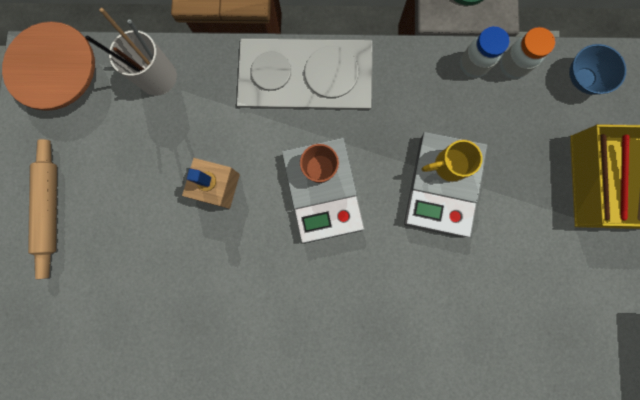

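View pics/scene.png

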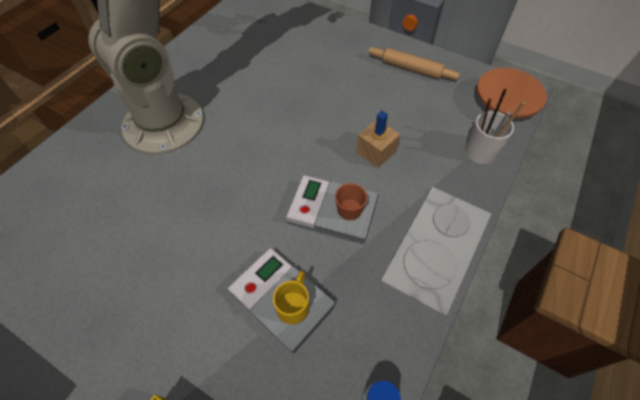

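Top view: stylus/stand at about (205,182), the yellow-cup scale's red key at (456,216), the pot scale's key at (343,216). Scene view: handle at (381,120), key at (251,288).

```bash
cat > h.py <<'E'
import numpy as np,cv2,pickle
def ray(c,u,v,z):
    d=c["R"].T@np.linalg.inv(c["intrinsics"])@[u,v,1];o=-c["R"].T@c["t"]
    return o+d*(z-o[2])/d[2]
def blob(im,lo,hi,box):
    h=cv2.cvtColor(im,cv2.COLOR_RGB2HSV);m=cv2.inRange(h,lo,hi);k=np.zeros_like(m)
    x0,y0,x1,y1=box;k[y0:y1,x0:x1]=m[y0:y1,x0:x1];return k
E
python3 - <<'E'
from h import *
T=pickle.load(open("top.pkl","rb"));S=pickle.load(open("scene.pkl","rb"))
for c,b in((T,(440,200,475,232)),(S,(235,275,265,300))):
    m=blob(c["image"],(0,140,90),(6,255,255),b)|blob(c["image"],(172,140,90),(180,255,255),b)
    M=cv2.moments(m,True);u,v=M["m10"]/M["m00"],M["m01"]/M["m00"];print("key",u,v,M["m00"],ray(c,u,v,.0305))
# scale orientation: white panel
for c,b,z in((T,(395,180,490,245),.036),(T,(180,150,245,215),.075)):
    m=blob(c["image"],(0,0,165),(180,60,255),b) if z<.05 else blob(c["image"],(8,60,60),(22,255,255),b)
    p=cv2.findNonZero(m);r=cv2.minAreaRect(p);print([ray(c,*q,z).round(4) for q in cv2.boxPoints(r)],r)
for c,b in((T,(180,150,245,215)),(S,(360,100,400,145))):
    m=blob(c["image"],(100,120,40),(125,255,255),b);r=cv2.minAreaRect(cv2.findNonZero(m));print("handle",[(q.round(1),ray(c,*q,.151).round(3)) for q in cv2.boxPoints(r)])
cv2.imwrite("pics/c1.png",np.hstack([cv2.resize(a,(400,400),interpolation=cv2.INTER_CUBIC) for a in (T["image"][145:225,170:250],S["image"][100:180,340:420])])[:,:,::-1])
E
```

```text
key 454.9021739130435 215.97826086956522 92.0 [ 0.53201262 -0.28283659  0.0305    ]
key 250.1904761904762 287.3968253968254 63.0 [ 0.53248804 -0.28274672  0.0305    ]
[array([ 0.5123, -0.1819,  0.036 ]), array([ 0.6297, -0.2038,  0.036 ]), array([ 0.6073, -0.3339,  0.036 ]), array([ 0.4912, -0.3101,  0.036 ])] ((443.3271789550781, 202.1575469970703), (64.31978607177734, 56.882080078125), 10.784297943115234)
[array([0.5555, 0.2748, 0.075 ]), array([0.6369, 0.2572, 0.075 ]), array([0.611 , 0.1583, 0.075 ]), array([0.5306, 0.1768, 0.075 ])] ((210.84906005859375, 182.52830505371094), (49.724517822265625, 41.20816421508789), 15.945395469665527)
handle [(array([185.4, 178. ], dtype=float32), array([0.579, 0.239, 0.151])), (array([189.8, 167.1], dtype=float32), array([0.599, 0.232, 0.151])), (array([211.3, 175.7], dtype=float32), array([0.584, 0.192, 0.151])), (array([207. , 186.6], dtype=float32), array([0.565, 0.198, 0.151]))]
handle [(array([374.2, 132.2], dtype=float32), array([0.598, 0.16 , 0.151])), (array([378.5, 110.3], dtype=float32), array([0.574, 0.231, 0.151])), (array([387., 112.], dtype=float32), array([0.595, 0.237, 0.151])), (array([382.6, 133.9], dtype=float32), array([0.618, 0.166, 0.151]))]
```

View pics/c1.png

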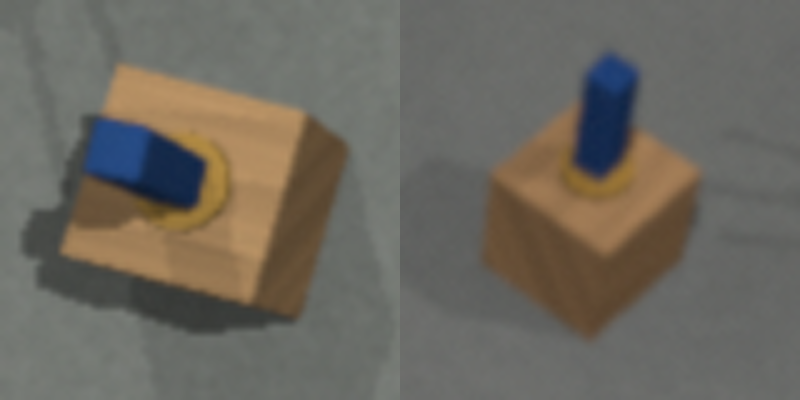

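Run:
```python
from h import *
T=pickle.load(open("top.pkl","rb"));S=pickle.load(open("scene.pkl","rb"))
def f(c,P,z,o):
    W=np.array([ray(c,o[0]+u/5-.4,o[1]+v/5-.4,z) for u,v in P]);e=np.roll(W,-1,0)-W
    print(W.mean(0).round(4),np.hypot(*e.T[:2]).round(3),np.degrees(np.arctan2(e[:,1],e[:,0])).round(1))
f(T,[(118,65),(305,110),(250,303),(60,252)],.075,(170,145))
f(T,[(100,118),(150,124),(138,180),(85,172)],.151,(170,145))
f(S,[(89,175),(180,90),(301,175),(205,258)],.075,(340,100))
f(S,[(187,72),(211,54),(237,72),(212,90)],.151,(340,100))
```

```text
[0.5861 0.2262 0.075 ] [0.079 0.081 0.08  0.079] [-102.2  167.2   76.6  -13.5]
[0.5863 0.2247 0.151 ] [0.018 0.021 0.02  0.02 ] [-95.5 171.5  82.8 -11.8]
[0.5868 0.2245 0.075 ] [0.081 0.086 0.079 0.081] [  80.4  -14.7 -103.4  166.3]
[0.5875 0.2243 0.151 ] [0.018 0.017 0.018 0.017] [  74.7  -14.9 -106.7  164.3]
```

Request:
step_arm(
  translation=[
    [-0.95, -0.42, 0],
    [-0.95, -0.42, 0],
    [-0.95, -0.42, 0],
    [-0.95, -0.42, 0],
    [-0.95, -0.42, 0],
    [-0.95, -0.42, 0],
    [-0.95, -0.42, 0],
    [-0.95, -0.42, 0],
    [-0.95, -0.42, 0],
    [-0.95, -0.42, 0],
  ],
  spin=[0, 0, 0, 0, 0, 0, 0, 0, 0, -0.09],
  gripper=[100, 100, 100, 100, 100, 100, 100, 100, 100, 100],
)

```text
t: 1.4
eef_pos: [0.5895, 0.2254, 0.231]
ee_rot: [0.103, 0.995, -0.0, -0.0]
wrist_force: [-0.4, 0.7, -0.2]
finger_gap: 0.998
finger_force: 0.0
```

Request:
step_arm(
  translation=[
    [0, 0, 0],
    [0, 0, 0],
  ],
  spin=[0, 0],
  gripper=[100, 100],
)

```text
t: 1.65
eef_pos: [0.5882, 0.2269, 0.2308]
ee_rot: [0.105, 0.994, 0.0, -0.001]
wrist_force: [-1.1, 0.5, 0.5]
finger_gap: 0.997
finger_force: 0.0
```

```bash
cat >> h.py <<'E'
from scipy.spatial.transform import Rotation as Ro
def wray(s,c,u,v,z):
    K=c["intrinsics"];x,y=(u-K[0,2])/K[0,0],(v-K[1,2])/K[1,1];r=np.hypot(x,y)
    d=np.array([np.sin(r)*x/r,np.sin(r)*y/r,np.cos(r)]);H=c["hand_eye"];R=Ro.from_quat(s["ee_rot"]).as_matrix()
    d=R@H[:3,:3]@d;o=s["eef_pos"]+R@H[:3,3];return o+d*(z-o[2])/d[2]
def wpix(s,c,X):
    K=c["intrinsics"];H=c["hand_eye"];R=Ro.from_quat(s["ee_rot"]).as_matrix()
    p=H[:3,:3].T@(R.T@(np.array(X)-s["eef_pos"])-H[:3,3]);r=np.arctan2(np.hypot(*p[:2]),p[2]);n=np.hypot(*p[:2])
    return K[0,0]*r*p[:2]/n+K[:2,2]
def need(s,X):
    R=Ro.from_quat(s["ee_rot"]).as_matrix();return R.T@(np.array(X)-s["eef_pos"])/.05
def snap(name):
    from cell import env,capture
    s=env.get_state();c=capture("wrist");pickle.dump((s,c),open(name+".pkl","wb"));return s,c
E
python3 - <<'E'
from h import *
s,c=snap("w1");print(s["t"],s["eef_pos"],s["ee_rot"],need(s,(.5865,.225,.096)))
cv2.imwrite("pics/w1.png",c["image"][:,:,::-1])
E
```

```text
1.65 [0.58824161 0.22687398 0.23075114] [ 1.05042043e-01  9.94467598e-01  2.07105921e-05 -6.03692629e-04] [ 0.02298563 -0.04369901  2.69505617]
```

View pics/w1.png

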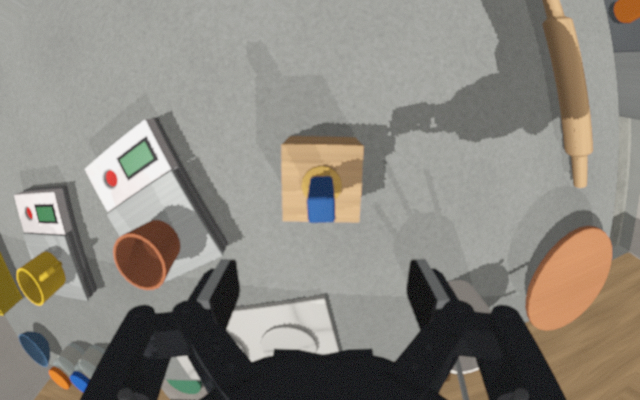

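The wrist view shows the stand's top at about (282–362, 144–222), square to the image, the handle's top at (308–333, 197–221), aligned with the fingers.

Run:
```python
from h import *
s,c=pickle.load(open("w1.pkl","rb"))
for P,z in (([(282,145),(363,145),(361,222),(282,222)],.075),([(307,198),(334,198),(332,221),(309,221)],.151)):
    W=np.array([wray(s,c,u,v,z) for u,v in P]);e=np.roll(W,-1,0)-W
    print(W.mean(0),np.hypot(*e.T[:2]),np.degrees(np.arctan2(e[:,1],e[:,0])))
```

```text
[0.58773745 0.22518076 0.075     ] [0.07871513 0.08054646 0.08260466 0.0806201 ] [  77.88905773  -11.48597973 -102.09555836  165.7486932 ]
[0.58620696 0.22453951 0.151     ] [0.020354   0.01875213 0.01780195 0.01875302] [  77.89051796  -16.14277507 -102.0877568   171.66069161]
```

Request:
step_arm(
  translation=[
    [0.01, -0.04, 0.6],
    [0, 0, 0.6],
    [0, 0, 0.6],
    [0, 0, 0.5],
    [0, 0, 0.4],
    [0, 0, 0],
    [0, 0, 0],
    [0, 0, 0],
    [0, 0, 0],
    [0, 0, 0],
  ],
  spin=[0, 0, 0, 0, 0, 0, 0, 0, 0, 0],
  gripper=[100, 100, 100, 100, 100, 100, 28, 15, 15, 15],
  newtons=60,
)

```text
t: 2.95
eef_pos: [0.5882, 0.2248, 0.097]
ee_rot: [0.105, 0.995, 0.0, 0.001]
wrist_force: [0.4, 1.1, 3.6]
finger_gap: 0.251
finger_force: 58.9
```

Request:
step_arm(
  translation=[
    [0, 0, 0],
    [0, 0, 0],
    [0, 0, 0],
    [0, 0, 0],
  ],
  spin=[0, 0, 0, 0],
  gripper=[10, 10, 10, 10],
  newtons=60,
)

```text
t: 3.45
eef_pos: [0.5882, 0.2248, 0.097]
ee_rot: [0.105, 0.995, 0.0, 0.0]
wrist_force: [0.2, 0.4, 6.3]
finger_gap: 0.248
finger_force: 59.3
```

Request:
step_arm(
  translation=[
    [0, 0, -0.3],
    [0, 0, -0.5],
    [0, 0, -0.5],
    [0, 0, -0.5],
    [0, 0, -0.5],
    [0, 0, -0.5],
    [0, 0, 0],
    [0, 0, 0],
  ],
  spin=[0, 0, 0, 0, 0, 0, 0, 0],
  gripper=[10, 10, 10, 10, 10, 10, 10, 10],
)

```text
t: 4.45
eef_pos: [0.5873, 0.2245, 0.2355]
ee_rot: [0.105, 0.995, -0.0, -0.001]
wrist_force: [-1.3, 0.2, -1.2]
finger_gap: 0.251
finger_force: 58.7
```

Run:
```python
from h import *
s,c=snap("w2");print(s["t"],s["eef_pos"],s["finger_gap"],s["wrist_force"],need(s,(.5323,-.2828,.237)))
cv2.imwrite("pics/w2.png",c["image"][:,:,::-1])
```

```text
4.45 [0.5873128  0.22449471 0.23549639] 0.2506157766325889 [-1.2625237   0.1869042  -1.18410818] [ -1.03323414 -10.15295475  -0.02394565]
```

View pics/w2.png

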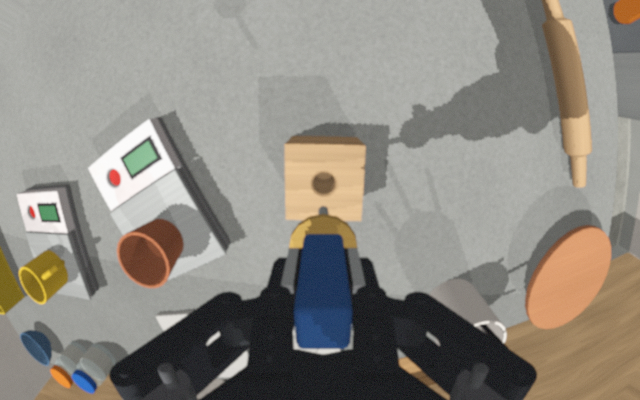

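The stylus is held straight, tip at (323,210), stand hole at (323,183).

Request:
step_arm(
  translation=[
    [0, -0.5, 0],
    [-0.1, -0.9, 0],
    [-0.1, -1, 0],
    [-0.1, -1, 0],
    [-0.1, -1, 0],
    [-0.1, -1, 0],
    [-0.1, -1, 0],
    [-0.1, -1, 0],
    [-0.1, -1, 0],
    [-0.1, -0.8, 0],
  ],
  spin=[0, 0, 0, 0, 0, 0, 0, 0, 0, 0],
  gripper=[10, 10, 10, 10, 10, 10, 10, 10, 10, 10],
)

```text
t: 5.75
eef_pos: [0.5349, -0.2367, 0.2352]
ee_rot: [0.105, 0.994, -0.0, -0.001]
wrist_force: [0.7, 0.2, -0.9]
finger_gap: 0.249
finger_force: 58.7
```

Request:
step_arm(
  translation=[
    [-0.1, -0.5, 0],
    [0, -0.3, 0],
    [0, -0.1, 0],
    [0, 0, 0],
    [0, 0, 0],
  ],
  spin=[0, 0, 0, 0, 0],
  gripper=[10, 10, 10, 10, 10],
)

```text
t: 6.38
eef_pos: [0.5322, -0.2783, 0.2362]
ee_rot: [0.104, 0.995, 0.0, -0.0]
wrist_force: [0.4, -0.2, -0.5]
finger_gap: 0.247
finger_force: 58.7
```

Request:
step_arm(
  translation=[
    [0, 0, 0.4],
    [0, 0, 0.5],
    [0, 0, 0.4],
    [0, 0, 0.3],
    [0, 0, 0],
    [0, 0, 0],
  ],
  spin=[0, 0, 0, 0, 0, 0],
  gripper=[10, 10, 10, 10, 10, 10],
)

```text
t: 7.12
eef_pos: [0.5322, -0.2798, 0.1571]
ee_rot: [0.104, 0.995, -0.0, 0.001]
wrist_force: [0.2, 0.5, 0.0]
finger_gap: 0.25
finger_force: 58.7
```

Run:
```python
from h import *
a,b=pickle.load(open("w2.pkl","rb"));R=Ro.from_quat(a["ee_rot"]).as_matrix()
print("tip offset from pic (tool)",R.T@(wray(a,b,323,210,.1535)-a["eef_pos"]),"hole",wray(a,b,323,183,.075))
s,c=snap("w3");print(s["t"],s["eef_pos"],s["ee_rot"],s["wrist_force"],need(s,(.5323,-.2828,.1)))
b=(150,60,450,330);m=blob(c["image"],(0,140,90),(6,255,255),b)|blob(c["image"],(172,140,90),(180,255,255),b)
n,l,st,ce=cv2.connectedComponentsWithStats(m)
for i in range(1,n):
    if st[i,4]>60: print(st[i],ce[i],wray(s,c,*ce[i],.0305))
cv2.imwrite("pics/w3.png",c["image"][:,:,::-1])
```

```text
tip offset from pic (tool) [ 0.00030113 -0.00078733  0.08199734] hole [0.58653345 0.22381756 0.075     ]
7.125 [ 0.53216428 -0.27978347  0.15713651] [ 1.04361114e-01  9.94539318e-01 -1.94892648e-04  5.14957976e-04] [0.22113634 0.45642254 0.01297348] [-0.01396181 -0.05813285  1.14276205]
[308 184  25  23 440] [319.74318182 194.45454545] [ 0.53260222 -0.28370097  0.0305    ]
```

View pics/w3.png

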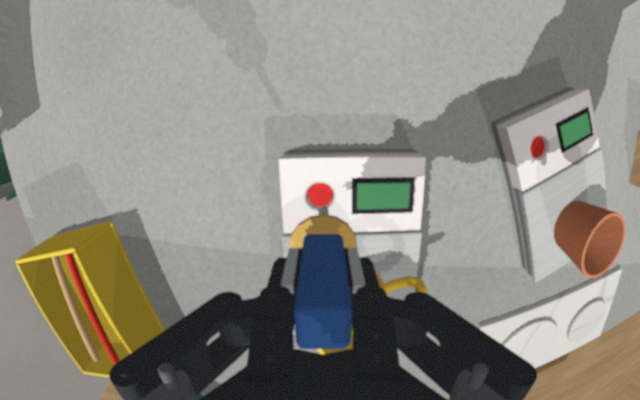

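Key blob at (320,194), tip at about (323,210): a 3.5 mm sideways correction, then down.

Request:
step_arm(
  translation=[
    [-0.01, -0.07, 0],
    [0, 0, 0.25],
    [0, 0, 0.25],
    [0, 0, 0.22],
    [0, 0, 0],
    [0, 0, 0],
  ],
  spin=[0, 0, 0, 0, 0, 0],
  gripper=[10, 10, 10, 10, 10, 10],
)

```text
t: 7.92
eef_pos: [0.5316, -0.2833, 0.1204]
ee_rot: [0.104, 0.995, -0.0, 0.0]
wrist_force: [0.3, 0.2, -0.3]
finger_gap: 0.25
finger_force: 58.7
```

Request:
step_arm(
  translation=[
    [0, 0, 0.06],
    [0, 0, 0.06],
    [0, 0, 0.05],
    [0, 0, 0.04],
    [0, 0, 0.04],
    [0, 0, 0],
  ],
  spin=[0, 0, 0, 0, 0, 0],
  gripper=[10, 10, 10, 10, 10, 10],
)

```text
t: 8.68
eef_pos: [0.5315, -0.2833, 0.1079]
ee_rot: [0.105, 0.995, -0.0, 0.0]
wrist_force: [0.8, 1.0, 1.4]
finger_gap: 0.253
finger_force: 58.9
```

Request:
step_arm(
  translation=[
    [0, 0, 0.03],
    [0, 0, 0.03],
    [0, 0, 0.03],
    [0, 0, 0],
  ],
  spin=[0, 0, 0, 0],
  gripper=[10, 10, 10, 10],
)

```text
t: 9.18
eef_pos: [0.5317, -0.2834, 0.1042]
ee_rot: [0.105, 0.995, -0.0, 0.0]
wrist_force: [-1.6, 1.1, 8.0]
finger_gap: 0.25
finger_force: 60.1
```

Request:
step_arm(
  translation=[
    [0, 0, 0.02],
    [0, 0, 0],
    [0, 0, 0],
    [0, 0, 0],
    [0, 0, 0],
    [0, 0, 0],
    [0, 0, 0],
    [0, 0, 0],
  ],
  spin=[0, 0, 0, 0, 0, 0, 0, 0],
  gripper=[10, 10, 10, 10, 10, 10, 10, 10],
)

```text
t: 10.18
eef_pos: [0.5319, -0.2834, 0.1039]
ee_rot: [0.105, 0.995, 0.0, 0.001]
wrist_force: [-3.9, 2.9, 14.1]
finger_gap: 0.248
finger_force: 60.8
```

Request:
step_arm(
  translation=[
    [0, 0, -0.15],
    [0, 0, -0.3],
    [0, 0, -0.5],
    [0, 0, -0.5],
    [0, 0, -0.5],
    [0, 0, -0.5],
    [0, 0, -0.2],
    [0, 0, 0],
    [0, 0, 0],
  ],
  spin=[0, 0, 0, 0, 0, 0, 0, 0, 0],
  gripper=[10, 10, 10, 10, 10, 10, 10, 10, 10],
)

```text
t: 11.3
eef_pos: [0.531, -0.2829, 0.2336]
ee_rot: [0.104, 0.995, 0.0, -0.001]
wrist_force: [-0.2, 0.8, -0.9]
finger_gap: 0.251
finger_force: 58.7
```

Run:
```python
from h import *
s,c=snap("w4");print(s["t"],s["eef_pos"],s["ee_rot"],s["wrist_force"],need(s,(.587,.2247,.236)))
cv2.imwrite("pics/w4.png",c["image"][:,:,::-1])
```

```text
11.3 [ 0.53102544 -0.28291748  0.23355841] [ 1.04465404e-01  9.94528069e-01  2.35984449e-04 -9.18365576e-04] [-0.23702055  0.84543404 -0.91262874] [ 1.0145639  10.16339313 -0.04410808]
```

View pics/w4.png

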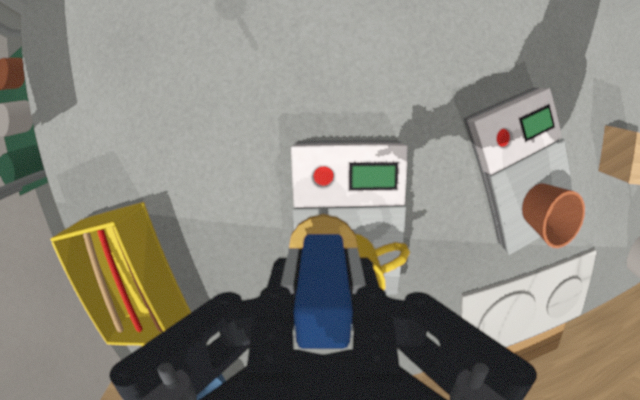

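The key (323,176) is free again, the cup is in place and the stylus is still straight in the grip. Back to the stand.

Request:
step_arm(
  translation=[
    [0, 0.5, 0],
    [0.1, 0.9, 0],
    [0.1, 1, 0],
    [0.1, 1, 0],
    [0.1, 1, 0],
    [0.1, 1, 0],
    [0.1, 1, 0],
    [0.1, 1, 0],
    [0.1, 1, 0],
    [0.1, 0.8, 0],
  ],
  spin=[0, 0, 0, 0, 0, 0, 0, 0, 0, 0],
  gripper=[10, 10, 10, 10, 10, 10, 10, 10, 10, 10],
)

```text
t: 12.6
eef_pos: [0.5824, 0.1785, 0.2336]
ee_rot: [0.104, 0.995, -0.0, -0.001]
wrist_force: [0.7, -0.9, -0.5]
finger_gap: 0.252
finger_force: 58.7
```

Request:
step_arm(
  translation=[
    [0.1, 0.5, 0],
    [0, 0.3, 0],
    [0, 0.1, 0],
    [0, 0.06, 0],
    [0, 0, 0],
    [0, 0, 0],
  ],
  spin=[0, 0, 0, 0, 0, 0],
  gripper=[10, 10, 10, 10, 10, 10],
)

```text
t: 13.35
eef_pos: [0.5883, 0.2231, 0.2349]
ee_rot: [0.105, 0.994, -0.0, 0.0]
wrist_force: [-0.0, -0.6, -0.6]
finger_gap: 0.252
finger_force: 58.8
```

Run:
```python
from h import *
s,c=snap("w5");print(s["t"],s["eef_pos"],s["ee_rot"],s["wrist_force"],need(s,(.587,.2245,.097)))
a,b=pickle.load(open("w2.pkl","rb"))
cv2.imwrite("pics/w5.png",np.hstack([cv2.resize(i["image"][160:290,258:388],(400,400),interpolation=cv2.INTER_CUBIC) for i in(b,c)])[:,:,::-1])
```

```text
13.35 [0.58833846 0.22307401 0.23493313] [ 1.05158815e-01  9.94455433e-01 -9.75384864e-05  8.00598291e-05] [-0.03194738 -0.57006721 -0.64916039] [0.0326379  0.02277896 2.75865279]
```

View pics/w5.png

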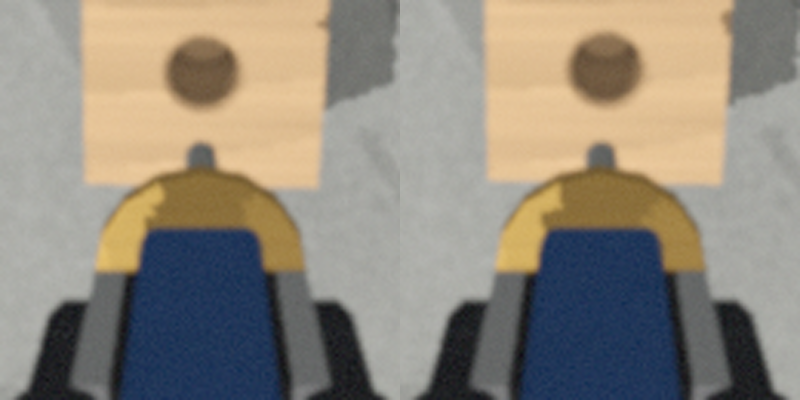

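Same grip and hole position as when taken out (hole at (323,183), tip at (323,210)). Lower it in.

Request:
step_arm(
  translation=[
    [0.03, 0.02, 0],
    [0, 0, 0.5],
    [0, 0, 0.5],
    [0, 0, 0.5],
    [0, 0, 0.4],
    [0, 0, 0.4],
    [0, 0, 0.3],
    [0, 0, 0],
    [0, 0, 0],
  ],
  spin=[0, 0, 0, 0, 0, 0, 0, 0, 0],
  gripper=[10, 10, 10, 10, 10, 10, 10, 10, 10],
)

```text
t: 14.52
eef_pos: [0.5874, 0.2255, 0.1056]
ee_rot: [0.105, 0.995, 0.0, 0.0]
wrist_force: [-0.3, -0.3, -0.4]
finger_gap: 0.251
finger_force: 58.7
```

Request:
step_arm(
  translation=[
    [0, 0, 0.05],
    [0, 0, 0.05],
    [0, 0, 0.03],
    [0, 0, 0],
  ],
  spin=[0, 0, 0, 0],
  gripper=[10, 10, 10, 10],
)

```text
t: 15.02
eef_pos: [0.5867, 0.2253, 0.0981]
ee_rot: [0.104, 0.995, -0.0, -0.0]
wrist_force: [-0.1, -0.4, -0.4]
finger_gap: 0.248
finger_force: 58.7
```

Request:
step_arm(
  translation=[
    [0, 0, 0.02],
    [0, 0, 0.01],
    [0, 0, 0],
    [0, 0, 0],
  ],
  spin=[0, 0, 0, 0],
  gripper=[10, 10, 10, 10],
)

```text
t: 15.52
eef_pos: [0.5869, 0.2254, 0.097]
ee_rot: [0.105, 0.995, 0.0, 0.0]
wrist_force: [-0.7, 0.4, 2.3]
finger_gap: 0.252
finger_force: 59.1
```

Collar is on the wood; release gently and rise.

Request:
step_arm(
  translation=[
    [0, 0, 0],
    [0, 0, 0],
    [0, 0, 0],
    [0, 0, 0],
    [0, 0, 0],
    [0, 0, 0],
    [0, 0, 0],
    [0, 0, 0],
  ],
  spin=[0, 0, 0, 0, 0, 0, 0, 0],
  gripper=[27, 30, 35, 50, 70, 90, 100, 100],
)

```text
t: 16.52
eef_pos: [0.5868, 0.2254, 0.0968]
ee_rot: [0.104, 0.995, -0.0, -0.0]
wrist_force: [0.1, 1.4, -0.1]
finger_gap: 1.0
finger_force: 0.0
```

Request:
step_arm(
  translation=[
    [0, 0, -0.2],
    [0, 0, -0.5],
    [0, 0, -0.5],
    [0, 0, -0.5],
    [0, 0, -0.5],
    [0, 0, -0.5],
    [0, 0, -0.3],
    [0, 0, 0],
    [0, 0, 0],
  ],
  spin=[0, 0, 0, 0, 0, 0, 0, 0, 0],
  gripper=[100, 100, 100, 100, 100, 100, 100, 100, 100],
)

```text
t: 17.65
eef_pos: [0.5865, 0.2253, 0.2457]
ee_rot: [0.104, 0.995, -0.0, -0.001]
wrist_force: [-0.4, 0.3, -0.8]
finger_gap: 1.003
finger_force: 0.0
```

Run:
```python
from h import *
from cell import capture
s,c=snap("w6");d=capture("scene");print(s["t"],s["eef_pos"],s["wrist_force"],s["finger_gap"])
cv2.imwrite("pics/w6.png",np.hstack([cv2.resize(i,(400,400)) for i in(c["image"][100:300,220:420],d["image"][90:330,220:460])])[:,:,::-1])
```

```text
17.65 [0.58645167 0.22525057 0.24566362] [-0.42417711  0.29007598 -0.78589906] 1.0029985795166463
```

View pics/w6.png

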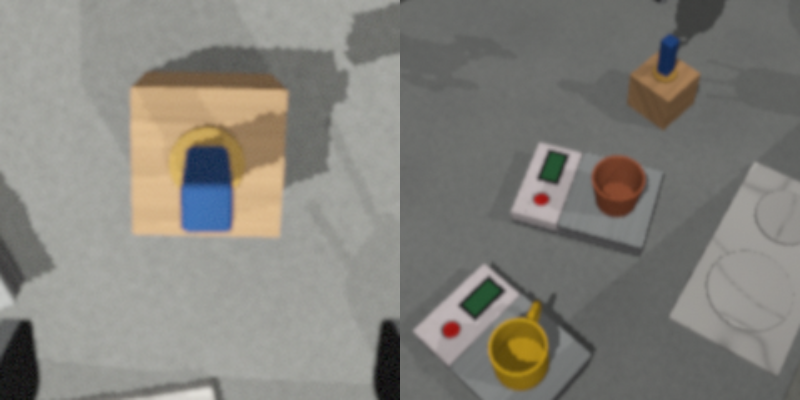

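The stylus stands upright with its collar flat on the wood (handle centred in the left crop), and the cup, pot and both scales are unmoved.

```bash
python3 -c "from cell import sign_off;print(sign_off())"
```

```text
the job is handed in; nothing more can be done
None
```

I pressed the yellow-cup scale's red key to the bottom with the stylus, held it for about a second, put the stylus back upright in its stand, left the cup and the other scale untouched, and handed the job in.

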